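Pack three spare-part boxes into one narrow crate

TASK

Pack all three cardboard boxes into the narrow plywood crate so that every one stands upright on the crate's floor, side by side in one row. The long box is lying flat: first stand it on its end on the table and let go of it, then take it afresh from above and lower it in. Lower the boxes in rather than dropping them, and leave the chromed cap, the tape measure and the screwdriver where they are.

Things in the scene. Friction and masses are not known exactly. Their poses are not given: they have to be found in the camera images.
- crate: Narrow open plywood crate fixed to the table at varying yaw. Origin: centre of its underside, on the table; x runs along the packing row, z up. Inside 128 (x) by 70 mm (y), outside 144 by 98 mm. The long side walls (+-y) rise to 108 mm above the table, the 8 mm thick end walls (+-x) only to 42 mm, so fingers closing along x can reach over the ends.
- crate_floor (a point): Middle of the crate's inner floor, 8 mm above the table, axes as the crate's. The boxes fit only in one row, each with its smallest side along the crate's x (46 + 36 + 40 = 122 of 128 mm), its 60 mm side across and its longest side upright; their order in the row is free.
- long_box: Closed plain cardboard box with strips of pale paper tape, origin at its centre, 40 (x) by 60 (y) by 125 mm (z, long axis), about 0.22 kg. At the start it lies flat, 40 mm high, its z level and within 18 degrees of world y, its x vertical. It must end with z upright, either end up; in the crate its top is then 133 mm above the table, 25 mm above the side walls. The heap of caps behind it is solid, up to 95 mm high.
- thick_box: Closed plain cardboard box with strips of pale paper tape, origin at its centre, 46 (x) by 60 (y) by 78 mm (z), about 0.20 kg. Stands upright (z up) on the table at any yaw; in the crate its top is 86 mm above the table.
- thin_box: Closed plain cardboard box with strips of pale paper tape, origin at its centre, 36 (x) by 60 (y) by 74 mm (z), about 0.15 kg. Stands upright (z up) on the table at any yaw; in the crate its top is 82 mm above the table. The two short boxes may have swapped places.
- chrome_cap: Bystander: chromed round wheel cap, 115 mm across, 67 mm high, origin under its centre. Leave alone.
- tape_measure: Bystander: yellow tape measure, 66 x 76 x 34 mm, origin under its centre. Leave alone.
- screwdriver: Bystander: screwdriver with amber handle, 200 mm long along its y, 30 mm high, origin under its centre. Leave alone.
Mind the look-alikes: they are no part of the job. Leave any pink look-alike of the thin_box alone.

How it is judged:
By the outcome, as a careful person would: the job done as asked, in the order asked, and still so for the second after the job is handed in, with the robot touching nothing.
It also fails if it takes over 72 s, if anything falls off the work surface, if the arm or the gripper's body presses on something with over 40 N, if the wrist force passes 120 N, or if a joint passes its speed limit or range.

ROBOT

A 6-joint arm with a two-finger parallel gripper is mounted at the origin on a cart in front of the work surface, level with it; the furniture and walls round the work are solid. World frame = base frame: x ahead of the robot, y to its left, z up, the work surface at z = 0. Lengths are in m, angles in degrees, forces in N, time in s.
With the tool pointing down it reaches from about 0.35 to 0.975 m from the base axis. Payload 17.4 kg.
Tool frame: the origin (TCP) lies on the mounting face of the last link; the fingertips stand 173 mm ahead of it and the grasp point (between the pads) lies 155 mm ahead of it (arm.tips_ahead is the distance from the TCP to the fingertips, in m); y points along the fingers, z is the direction in which the jaws open and shut, and the axes are right-handed (so a half turn about y gives the same grasp; the last joint's range is limited). The gripper opens to 85 mm and grips with 20 to 120 N. Pads are 22 mm wide; open, the fingers measure 114 mm over their backs; the gripper's body (76 mm by 85 mm) begins 54 mm behind the grasp point. The pads swing forward as they close: fully open they stand 13 mm farther back than shut.
Start: joints at [-66.681, 6.646, 82.598, -0, 90.757, -2.166], TCP at [0.29, -0.609, 0.405] pointing down, gripper open.
Joint ranges: [-162.19, 162.19], [-47.58, 125.68], [4.15, 143.07], [-65.23, 245.23], [0.69, 171.88], [-170.13, 170.13]. Speed limits (degrees/s): [108.29, 108.29, 127.2, 180, 180, 180].

INTERFACE

Orientations are given as a 3x3 rotation matrix whose columns are the frame's x, y, z axes.
In Python, from bench import arm gives the robot as it stands.
- The arm moves only by the tool step_arm, never from a script. Its argument "commands" is a list of rows, each a list of 6 numbers: the shift along the tool's x, y, z normalised to -1 to 1, where 1 is 10 cm, then the turn, a rotation vector about the tool's x, y, z normalised to -1 to 1, where 1 is 45 degrees. A call has 1 to 12 rows; each row shifts and turns the commanded pose from where the row before left it, along the tool's axes as they then stand; what a row does not reach is not made up. A row lasts 1/10 s, in which the tool goes at most 50 mm and 8.59 degrees, less where a joint would pass 70% of its speed; a pose out of reach is approached as far as the arm can. A call with a number of a shift or a turn outside -1 to 1 is refused whole. A call with a gripper value outside its range is refused whole. "hand" is the finger opening in mm, from 0 to 85.4, set as the call begins (left out, the last holds). The fingers move at their own pace and stop on an object; the grip force is fixed at half the most. Time passes only in rows, so rows that do not move let the fingers close. It gives the time, the measured TCP pose, the force and the opening at its end, in the units of the state.
- arm.observe(): the state, without advancing time (a new reading comes with each control period).
- arm.capture(name): name is "scene" or "side" or "wrist"; returns (picture, depth): 420x560x3 uint8, blue, green, red; 420x560 float32, m along the optical axis (not along the pixel's ray), 0 where there is no reading.
- arm.camera_params(name): a dict with "vertical_fov" (degrees; the focal length in pixels is half the picture's height over the tangent of half this angle, whatever the lens; pixels are square), "cx", "cy" (the principal point, pixels), "camera_from_world" (4x4, takes a point from world to camera coordinates); the wrist camera has in their place "mount" (4x4, takes a point from camera to tool coordinates, whose origin is the TCP and whose axes are the tool frame's). Camera axes: x right, y down, z forward; pixel columns grow to the right and rows downward; lengths in m; the calibration is good to about 2 mm. A picture is of the moment at which its call begins: read the wrist's pose just before it. camera_params takes no time and is no camera call.
- arm.close_job(): hands the job in, once; it reports no verdict.
The state is a dict: "time_s": time; "q": joint angles; "qd": joint speeds; "joint_torque": joint torques, N m; "tool_pos": TCP position; "ee_rot": TCP orientation; "wrist_force": force on the tool from outside, world axes, zero at the start; "moment": the same for the moment, N m; "grip_width": finger opening in m.
Only numpy, scipy, OpenCV 4.12 (cv2) and the standard library are available. Lean on these libraries where they do the work, as an engineer would, in place of code of your own. Each camera call takes 0.05 s, during which the arm holds its last target. There are 200 camera calls.

## Working session

There is one attempt and no reset: what is moved stays moved. The work goes in short steps, Python scripts to look and compute and a tool call to move; the robot and the scene stay as the last step left them, time stands still between calls to the robot, and variables do not carry over. Pictures are saved under pics/ and viewed, about 8 in all and at most 12, crops included, and the job is handed in when it is done.

Besides the shell and the picture viewer there is one more tool, called as name([rows], argument=value, ...), one row to a line, values as JSON. step_arm: Moves the arm, as the interface text tells. Its arguments: {"type":"object","properties":{"commands":{"type":"array"},"hand":{"type":"number"}},"required":["commands"]}

```bash
mkdir -p pics; ls; cat > h.py <<'E'
import numpy as np, cv2
from bench import arm
def K(p):
    f=210/np.tan(np.radians(p["vertical_fov"]/2)); return f,p["cx"],p["cy"]
def cap(name):
    s=arm.observe(); im,d=arm.capture(name); p=arm.camera_params(name)
    if name=="wrist":
        T=np.eye(4);T[:3,:3]=np.array(s["ee_rot"]);T[:3,3]=s["tool_pos"]; W=T@np.array(p["mount"])
    else: W=np.linalg.inv(np.array(p["camera_from_world"]))
    return im,d,K(p),W
def cloud(d,k,W):
    f,cx,cy=k; v,u=np.mgrid[:d.shape[0],:d.shape[1]]
    P=np.stack([(u-cx)/f*d,(v-cy)/f*d,d],-1)
    X=P@W[:3,:3].T+W[:3,3]; X[d==0]=np.nan; return X
E
python3 - <<'E'
from h import *
for n in("scene","side"):
    im,d,k,W=cap(n); cv2.imwrite(f"pics/{n}0.png",im); np.savez(f"{n}0.npz",im=im,d=d,k=k,W=W); print(n,k,W.round(3).tolist(),arm.camera_params(n).keys())
print(arm.observe(),arm.tips_ahead, np.array(arm.camera_params("wrist")["mount"]).round(3).tolist())
E
```

```text
pics
scene (np.float64(448.7631757603944), 281.21380590366994, 217.1972238629676) [[0.63, -0.557, 0.54, -0.316], [-0.776, -0.47, 0.421, -0.738], [0.019, -0.685, -0.729, 1.212], [0.0, 0.0, 0.0, 1.0]] dict_keys(['vertical_fov', 'cx', 'cy', 'camera_from_world'])
side (np.float64(391.1375481973756), 281.1010134710765, 213.79055393286257) [[-0.977, -0.083, 0.196, 0.308], [-0.213, 0.406, -0.889, 0.937], [-0.005, -0.91, -0.414, 0.529], [0.0, 0.0, 0.0, 1.0]] dict_keys(['vertical_fov', 'cx', 'cy', 'camera_from_world'])
{'time_s': 0.1, 'q': array([-6.66828123e+01,  6.67392679e+00,  8.26308200e+01,  6.77768223e-04,
        9.07570825e+01, -2.16802164e+00]), 'qd': array([ 0.01019225, -0.00910407, -0.10190836,  0.09249234,  0.02517249,
       -0.02511456]), 'joint_torque': array([ 1.70775471e-03, -7.33671212e+01, -6.33788824e+01,  7.06462038e-05,
        5.36288746e-03, -7.95706251e-05]), 'tool_pos': array([ 0.29041664, -0.60935691,  0.40401779]), 'ee_rot': array([[-9.02696335e-01, -4.16277396e-04,  4.30277995e-01],
       [-4.30278193e-01,  9.95670539e-04, -9.02695788e-01],
       [-5.26432719e-05, -9.99999418e-01, -1.07790323e-03]]), 'wrist_force': array([-0.14202177,  0.0429132 ,  0.060546  ]), 'moment': array([-0.0445938,  0.0173178,  0.0137623]), 'grip_width': 0.0854558249605978} 0.1734 [[-0.001, 0.958, 0.285, -0.073], [-0.0, -0.285, 0.958, 0.031], [1.0, 0.001, 0.0, -0.001], [0.0, 0.0, 0.0, 1.0]]
```

View pics/scene0.png

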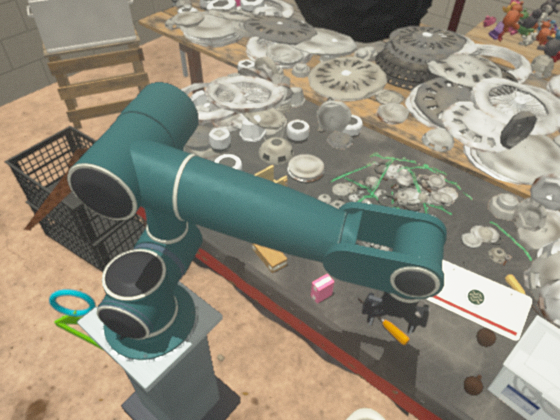

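View pics/side0.png

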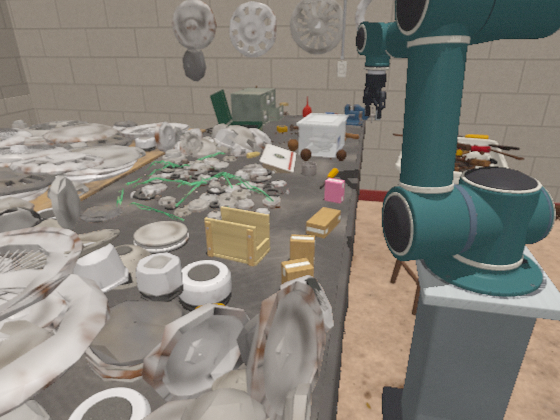

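The side view shows the crate at about (240,240), the two short boxes at (302,247) and (297,270), the long box lying at (323,222), and the pink look-alike at (334,190). In the scene view the arm hides them. Next I'll take positions from depth.

```bash
python3 - <<'E'
from h import *
z=np.load("side0.npz"); X=cloud(z["d"],z["k"],z["W"])
for u,v in [(240,225),(225,250),(211,222),(268,240),(302,238),(302,250),(297,265),(297,275),(323,217),(318,228),(334,183),(334,195),(205,275),(160,235),(190,240),(160,265)]:
    print(u,v,X[v,u].round(3))
im=z["im"][170:300,190:360]; cv2.imwrite("pics/c1.png",cv2.resize(im,None,fx=4.5,fy=4.5,interpolation=cv2.INTER_CUBIC))
E
```

```text
240 225 [0.592 0.118 0.108]
225 250 [0.64  0.107 0.026]
211 222 [0.675 0.1   0.099]
268 240 [0.539 0.053 0.037]
302 238 [0.441 0.094 0.075]
302 250 [0.439 0.106 0.048]
297 265 [0.43  0.226 0.08 ]
297 275 [0.427 0.243 0.066]
323 217 [ 0.412 -0.11   0.042]
318 228 [ 0.421 -0.064  0.027]
334 183 [ 0.402 -0.338  0.068]
334 195 [ 0.4   -0.334  0.025]
205 275 [0.617 0.286 0.068]
160 235 [0.838 0.077 0.033]
190 240 [0.774 0.032 0.001]
160 265 [0.666 0.371 0.138]
```

View pics/c1.png

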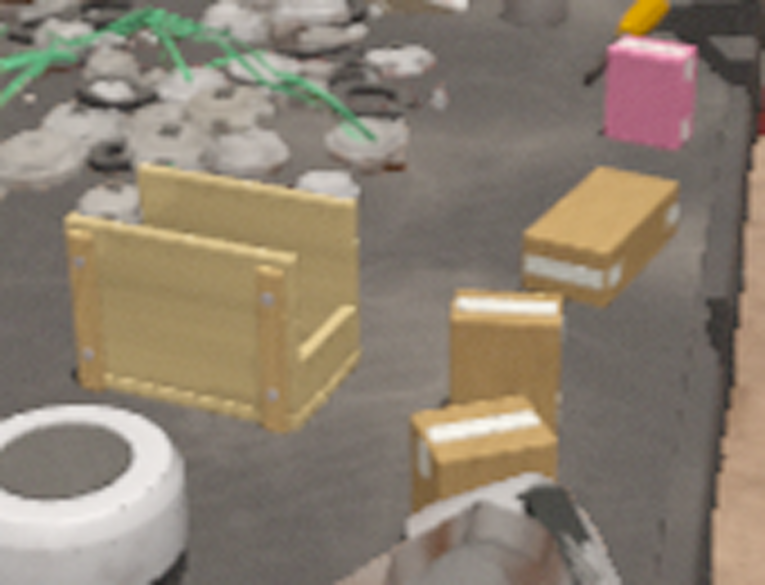

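```bash
cat >> h.py <<'E'
from scipy.spatial.transform import Rotation as R
import json
def down(h):  # tool pointing down, tool z at heading h deg
    c,s=np.cos(np.radians(h)),np.sin(np.radians(h)); return np.array([[s,0,c],[-c,0,s],[0,-1,0]])
def rows(wps,speed=.045,turn=8.,nd=3):
    """wps: list of (pos, rot) TCP; prints rows per leg"""
    s=arm.observe(); p=np.array(s["tool_pos"]); M=R.from_matrix(np.array(s["ee_rot"]))
    for P,Q in wps:
        P=np.array(P,float); Q=R.from_matrix(Q); p0,M0=p,M
        rv=(M0.inv()*Q).as_rotvec()
        n=int(max(np.ceil(np.linalg.norm(P-p0)/speed),np.ceil(np.degrees(np.linalg.norm(rv))/turn),1)); o=[]
        for i in range(1,n+1):
            t=p0+(P-p0)*i/n; q=M0*R.from_rotvec(rv*i/n)
            a=np.round(M.inv().apply(t-p)/.1,nd); b=np.round((M.inv()*q).as_rotvec()/np.radians(45),nd)
            p=p+M.apply(a*.1); M=M*R.from_rotvec(b*np.radians(45)); o.append([float(x)+0 for x in (*a,*b)])
        print(n,json.dumps(o).replace("0.0,","0,").replace(".0]","]"))
def st():
    s=arm.observe(); print(round(s["time_s"],2),"p",np.round(s["tool_pos"],4),"q",np.round(s["q"],1),"F",np.round(s["wrist_force"],1),"g",round(s["grip_width"],4)); print(np.round(s["ee_rot"],3).tolist())
E
python3 - <<'E'
from h import *
print(2*np.degrees(np.arctan(210/K(arm.camera_params("wrist"))[0])))
rows([((.5,.12,.55),down(0))],speed=.047)
E
```

```text
67.998603959874
17 [[-0.296, -0.085, -0.334, 0, -0.084, 0], [-0.317, -0.086, -0.314, 0, -0.085, 0], [-0.338, -0.085, -0.293, 0, -0.084, 0], [-0.356, -0.086, -0.269, 0, -0.084, 0], [-0.373, -0.085, -0.245, 0, -0.085, 0], [-0.388, -0.086, -0.22, 0, -0.084, 0], [-0.403, -0.085, -0.194, 0, -0.084, 0], [-0.414, -0.086, -0.167, 0, -0.085, -0.001], [-0.424, -0.086, -0.139, 0.001, -0.084, 0], [-0.433, -0.086, -0.11, 0, -0.084, 0], [-0.438, -0.086, -0.082, 0, -0.085, 0], [-0.444, -0.086, -0.052, 0, -0.084, 0], [-0.446, -0.085, -0.023, 0, -0.084, 0], [-0.446, -0.086, 0.007, 0, -0.085, 0], [-0.445, -0.086, 0.036, 0, -0.084, 0], [-0.441, -0.086, 0.065, 0, -0.084, 0], [-0.437, -0.086, 0.095, 0, -0.085, 0]]
```

step_arm([
  [-0.3,-0.09,-0.33,0,-0.084,0],
  [-0.32,-0.09,-0.31,0,-0.085,0],
  [-0.34,-0.09,-0.29,0,-0.084,0],
  [-0.36,-0.09,-0.27,0,-0.084,0],
  [-0.37,-0.09,-0.25,0,-0.085,0],
  [-0.39,-0.09,-0.22,0,-0.084,0],
  [-0.4,-0.09,-0.19,0,-0.084,0],
  [-0.41,-0.09,-0.17,0,-0.085,0],
  [-0.42,-0.09,-0.14,0,-0.084,0],
  [-0.43,-0.09,-0.11,0,-0.084,0],
  [-0.44,-0.09,-0.08,0,-0.085,0],
  [-0.44,-0.09,-0.05,0,-0.084,0],
])

```text
time_s: 1.3
tool_pos: [0.4389, -0.094, 0.513]
ee_rot: [[-0.323, 0.0, 0.947], [-0.947, -0.0, -0.323], [-0.0, -1.0, 0.0]]
wrist_force: [0.6, -0.3, -0.3]
grip_width: 0.0849
```

step_arm([
  [-0.45,-0.09,-0.02,0,-0.084,0],
  [-0.45,-0.09,0.01,0,-0.085,0],
  [-0.45,-0.09,0.04,0,-0.084,0],
  [-0.44,-0.09,0.07,0,-0.084,0],
  [-0.44,-0.09,0.1,0,-0.085,0],
  [0,0,0,0,0,0],
])

```text
time_s: 1.9
tool_pos: [0.5037, 0.1237, 0.5577]
ee_rot: [[0.007, -0.001, 1.0], [-1.0, 0.001, 0.007], [-0.001, -1.0, -0.001]]
wrist_force: [-0.4, -0.5, 1.1]
grip_width: 0.0851
```

```bash
python3 - <<'E'
from h import *
st(); im,d,k,W=cap("wrist"); cv2.imwrite("pics/w1.png",im); np.savez("w1.npz",im=im,d=d,k=k,W=W)
E
```

```text
1.9 p [0.5037 0.1237 0.5577] q [ 11.  -12.7  87.2   0.  105.6  10.6] F [-0.4 -0.5  1.1] g 0.0851
[[0.007, -0.001, 1.0], [-1.0, 0.001, 0.007], [-0.001, -1.0, -0.001]]
```

View pics/w1.png

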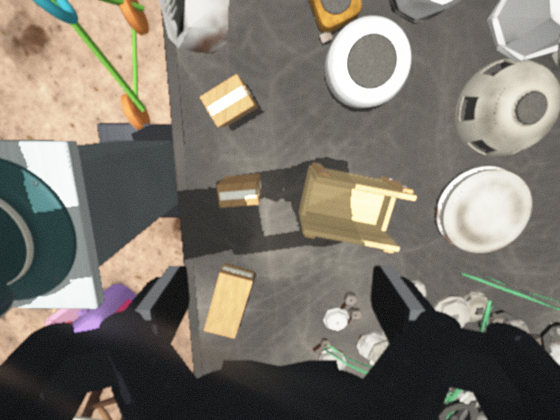

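The wrist view shows everything needed: short boxes at (230,100) and (240,190), the long box at (230,302), and the crate at (350,207) with its row along image x. Next I'll fit rectangles to the top faces from depth.

```bash
cat >> h.py <<'E'
def fit(X,x0,x1,y0,y1,z0,z1):
    m=(X[...,0]>x0)&(X[...,0]<x1)&(X[...,1]>y0)&(X[...,1]<y1)&(X[...,2]>z0)&(X[...,2]<z1)
    P=X[m]
    # keep the largest blob
    n,l,s,_=cv2.connectedComponentsWithStats(m.astype(np.uint8)); i=1+np.argmax(s[1:,4]); P=X[l==i]
    (cx,cy),(a,b),t=cv2.minAreaRect(P[:,:2].astype(np.float32)*1000)
    print("n",len(P),"c",round(cx,1),round(cy,1),"size",round(a,1),round(b,1),"ang of a",round(t,1),"z med",np.round(np.median(P[:,2])*1000,1),"mean",(P[:,:2].mean(0)*1000).round(1)); return P
E
python3 - <<'E'
from h import *
for f in("w1","side0"):
    z=np.load(f+".npz"); X=cloud(z["d"],z["k"],z["W"]); print(f)
    for r in [(.33,.52,.17,.33,.065,.095),(.33,.52,.03,.165,.062,.095),(.33,.5,-.2,.0,.030,.055),(.5,.75,0,.2,.095,.12)]:
        fit(X,*r)
    for u,v in [(230,100),(240,185),(225,310),(270,220),(310,205),(372,205)]:
        if f=="w1":print(u,v,X[v,u].round(4))
E
```

```text
w1
n 1603 c 430.2 221.5 size 60.6 46.1 ang of a 29.8 z med 77.4 mean [430.9 221.6]
n 993 c 440.3 90.0 size 60.8 36.5 ang of a 5.4 z med 73.3 mean [440.9  91.2]
n 2094 c 411.0 -124.3 size 125.7 60.0 ang of a 73.6 z med 39.1 mean [ 412.1 -120.3]
n 805 c 622.5 110.6 size 14.2 143.6 ang of a 79.3 z med 107.0 mean [621.  109.5]
230 100 [0.435  0.2227 0.0761]
240 185 [0.445  0.1046 0.0737]
225 310 [ 0.407  -0.1322  0.0385]
270 220 [ 0.4871  0.026  -0.0015]
310 205 [0.5566 0.0564 0.0065]
372 205 [0.6634 0.0577 0.0082]
side0
n 474 c 430.5 222.2 size 60.7 48.1 ang of a 30.9 z med 78.0 mean [429.2 229. ]
n 266 c 440.7 91.2 size 59.5 39.1 ang of a 4.6 z med 73.8 mean [440.2  97. ]
n 448 c 411.1 -123.2 size 128.9 61.9 ang of a 72.2 z med 40.1 mean [ 410.5 -114. ]
n 322 c 621.8 110.8 size 15.7 143.0 ang of a 79.5 z med 103.3 mean [619.2 111.4]
```

```bash
python3 - <<'E'
from h import *
z=np.load("w1.npz"); X=cloud(z["d"],z["k"],z["W"])
fit(X,.5,.72,-.02,.06,.095,.12)
fit(X,.5,.72,.06,.2,.095,.12)
P=X[(X[...,0]>.33)&(X[...,0]<.52)&(X[...,1]>.265)&(X[...,2]>.015)&(X[...,1]<.45)]
for a in np.arange(.26,.44,.02):
    q=P[(P[:,1]>=a)&(P[:,1]<a+.02)]
    if len(q):print(a.round(2),len(q),"x",q[:,0].min().round(3),q[:,0].max().round(3),"z",q[:,2].max().round(3))
rows([((.430,.2217,.32),down(-60)),((.430,.2217,.219),down(-60))],nd=2)
E
```

```text
n 783 c 607.0 28.5 size 14.2 143.6 ang of a 79.4 z med 106.6 mean [606.5  32.1]
n 805 c 622.5 110.6 size 14.2 143.6 ang of a 79.3 z med 107.0 mean [621.  109.5]
0.28 939 x 0.356 0.433 z 0.106
0.3 1266 x 0.345 0.438 z 0.115
0.32 861 x 0.342 0.44 z 0.12
0.34 56 x 0.338 0.361 z 0.075
8 [[-0.13, 0.3, -0.09, 0, 0.17, 0], [-0.11, 0.29, -0.11, 0, 0.16, 0], [-0.1, 0.3, -0.12, 0, 0.17, 0], [-0.08, 0.3, -0.13, 0, 0.17, 0], [-0.06, 0.29, -0.14, 0, 0.17, 0], [-0.04, 0.3, -0.15, 0, 0.16, 0], [-0.03, 0.3, -0.15, 0, 0.17, 0], [0, 0.29, -0.15, 0, 0.17, 0]]
3 [[0, 0.34, 0, 0, 0, 0], [0, 0.34, 0, 0, 0, 0], [0, 0.33, 0, 0, 0, 0]]
```

step_arm([
  [-0.13,0.3,-0.09,0,0.17,0],
  [-0.11,0.29,-0.11,0,0.16,0],
  [-0.1,0.3,-0.12,0,0.17,0],
  [-0.08,0.3,-0.13,0,0.17,0],
  [-0.06,0.29,-0.14,0,0.17,0],
  [-0.04,0.3,-0.15,0,0.16,0],
  [-0.03,0.3,-0.15,0,0.17,0],
  [0,0.29,-0.15,0,0.17,0],
  [0,0,0,0,0,0],
  [0,0,0,0,0,0],
], hand=64)

```text
time_s: 2.95
tool_pos: [0.4306, 0.2188, 0.3213]
ee_rot: [[-0.867, -0.0, 0.499], [-0.499, -0.0, -0.867], [0.0, -1.0, 0.0]]
wrist_force: [0.1, 0.2, 0.7]
grip_width: 0.0643
```

```bash
python3 - <<'E'
from h import *
st()
rows([((.430,.2217,.219),down(-60))],nd=2,speed=.03)
E
```

```text
2.95 p [0.4306 0.2188 0.3213] q [ 23.9 -16.  111.7  -0.   84.4  84. ] F [0.1 0.2 0.7] g 0.0643
[[-0.867, -0.0, 0.499], [-0.499, -0.0, -0.867], [0.0, -1.0, 0.0]]
4 [[0, 0.26, -0.01, 0, 0, 0], [-0.01, 0.25, 0, 0, 0, 0], [0, 0.26, -0.01, 0, 0, 0], [0, 0.25, -0.01, 0, 0, 0]]
```

step_arm([
  [-0.01,0.2,-0.03,0,0,0],
  [0,0.27,0,0,0,0],
  [0,0.28,0,0,0,0],
  [0,0.28,0,0,0,0],
])

```text
time_s: 3.35
tool_pos: [0.4309, 0.2219, 0.2189]
ee_rot: [[-0.867, 0.003, 0.498], [-0.498, 0.001, -0.867], [-0.003, -1.0, 0.001]]
wrist_force: [0.3, -0.0, 0.6]
grip_width: 0.0641
```

step_arm([
  [0,0,0,0,0,0],
  [0,0,0,0,0,0],
  [0,0,0,0,0,0],
  [0,0,0,0,0,0],
  [0,0,0,0,0,0],
  [0,0,0,0,0,0],
], hand=30)

```text
time_s: 3.95
tool_pos: [0.4298, 0.2226, 0.2182]
ee_rot: [[-0.868, 0.001, 0.496], [-0.496, 0.0, -0.868], [-0.001, -1.0, 0.0]]
wrist_force: [0.3, -0.6, -2.2]
grip_width: 0.0451
```

```bash
python3 - <<'E'
from h import *
st()
c=np.array([.6148,.0696]); u=np.array([np.cos(np.radians(-10.65)),np.sin(np.radians(-10.65))])
p=arm.observe()["tool_pos"]
t=c+.0385*u; print(t)
D=down(-10.65)
rows([((p[0],p[1],.34),down(-60)),((*t,.34),D),((*t,.235),D)],nd=2,speed=.04)
E
```

```text
3.95 p [0.4298 0.2226 0.2182] q [ 24.4 -11.1 117.6   0.   73.5  84.6] F [ 0.3 -0.6 -2.2] g 0.0451
[[-0.868, 0.001, 0.496], [-0.496, 0.0, -0.868], [-0.001, -1.0, 0.0]]
[0.65263682 0.06248485]
4 [[0, -0.3, 0, 0, 0, 0], [0, -0.31, 0, 0, 0, 0], [0, -0.3, 0, 0, 0, 0], [0, -0.31, 0, 0, -0.01, 0]]
7 [[-0.16, 0, 0.36, 0, -0.16, 0], [-0.11, 0, 0.37, 0, -0.15, 0], [-0.07, 0, 0.39, 0, -0.16, 0], [-0.02, 0, 0.39, 0, -0.15, 0], [0.02, 0, 0.39, 0, -0.16, 0], [0.08, 0, 0.39, 0, -0.16, 0], [0.12, 0, 0.37, 0, -0.15, 0]]
3 [[0, 0.35, 0, 0, 0, 0], [0, 0.35, 0, 0, 0, 0], [0, 0.35, 0, 0, 0, 0]]
```

step_arm([
  [0,-0.32,0,0,0,0],
  [0,-0.32,0,0,0,0],
  [0,-0.32,0,0,0,0],
  [0,-0.32,0,0,-0.01,0],
  [-0.16,0,0.36,0,-0.16,0],
  [-0.11,0,0.37,0,-0.15,0],
  [-0.07,0,0.39,0,-0.16,0],
  [-0.02,0,0.39,0,-0.15,0],
  [0.02,0,0.39,0,-0.16,0],
  [0.08,0,0.39,0,-0.16,0],
  [0.12,0,0.37,0,-0.15,0],
  [0,0,0,0,0,0],
])

```text
time_s: 5.15
tool_pos: [0.655, 0.0599, 0.3448]
ee_rot: [[-0.185, -0.001, 0.983], [-0.983, -0.001, -0.185], [0.001, -1.0, -0.001]]
wrist_force: [0.3, 0.3, -2.4]
grip_width: 0.0451
```

```bash
python3 - <<'E'
from h import *
st(); D=down(-10.65)
rows([((.6526,.0625,.345),D),((.6526,.0625,.23),D)],nd=2,speed=.03)
E
```

```text
5.15 p [0.655  0.0599 0.3448] q [ 3.   5.8 89.1 -0.  85.2 13.7] F [ 0.3  0.3 -2.4] g 0.0451
[[-0.185, -0.001, 0.983], [-0.983, -0.001, -0.185], [0.001, -1.0, -0.001]]
1 [[-0.02, 0, -0.03, 0, 0, 0]]
4 [[0, 0.29, 0, 0, 0, 0], [0, 0.28, 0, 0, 0, 0], [0, 0.29, 0, 0, 0, 0], [0, 0.29, 0, 0, 0, 0]]
```

step_arm([
  [-0.02,0,-0.03,0,0,0],
  [0,0,0,0,0,0],
  [0,0.29,0,0,0,0],
  [0,0,0,0,0,0],
])

```text
time_s: 5.55
tool_pos: [0.6487, 0.0657, 0.3137]
ee_rot: [[-0.187, -0.004, 0.982], [-0.982, -0.0, -0.187], [0.001, -1.0, -0.004]]
wrist_force: [-0.8, -0.7, -2.9]
grip_width: 0.0451
```

step_arm([
  [0.02,0,0.04,0,0,0],
  [0,0,0,0,0,0],
  [0,0,0,0,0,0],
])

```text
time_s: 5.85
tool_pos: [0.6536, 0.0622, 0.318]
ee_rot: [[-0.187, 0.001, 0.982], [-0.982, 0.0, -0.187], [-0.0, -1.0, 0.001]]
wrist_force: [0.4, -0.5, -2.4]
grip_width: 0.045
```

step_arm([
  [0,0.25,0,0,0,0],
  [0,0.25,0,0,0,0],
  [0,0.2,0,0,0,0],
  [0,0.1,0,0,0,0],
  [0,0.05,0,0,0,0],
  [0,0,0,0,0,0],
  [0,0,0,0,0,0],
])

```text
time_s: 6.55
tool_pos: [0.6538, 0.0622, 0.2329]
ee_rot: [[-0.187, 0.001, 0.982], [-0.982, 0.0, -0.187], [-0.0, -1.0, 0.001]]
wrist_force: [0.0, 0.3, -2.2]
grip_width: 0.0451
```

Inside with no contact. I'll lower it to the floor and slide it outward.

step_arm([
  [0,0.03,0,0,0,0],
  [0,0.03,0,0,0,0],
  [0,0.01,0,0,0,0],
  [0,0,0,0,0,0],
])

```text
time_s: 6.95
tool_pos: [0.6537, 0.0622, 0.2258]
ee_rot: [[-0.187, 0.001, 0.982], [-0.982, 0.0, -0.187], [-0.0, -1.0, 0.001]]
wrist_force: [-2.8, -0.5, 6.3]
grip_width: 0.0448
```

step_arm([
  [0,0,0.01,0,0,0],
  [0,0,0.01,0,0,0],
  [0,0,0,0,0,0],
])

```text
time_s: 7.25
tool_pos: [0.6553, 0.062, 0.2258]
ee_rot: [[-0.187, -0.001, 0.982], [-0.982, 0.0, -0.187], [-0.0, -1.0, -0.001]]
wrist_force: [-8.1, 1.5, 11.1]
grip_width: 0.0451
```

step_arm([
  [0,-0.005,0.01,0,0,0],
  [0,0,0,0,0,0],
])

```text
time_s: 7.45
tool_pos: [0.6559, 0.0619, 0.2257]
ee_rot: [[-0.187, -0.003, 0.982], [-0.982, 0.001, -0.187], [0.0, -1.0, -0.003]]
wrist_force: [-14.1, 2.5, 9.5]
grip_width: 0.0455
```

step_arm([
  [0,0,0,0,0,0],
  [0,0,0,0,0,0],
  [0,0,0,0,0,0],
  [0,-0.1,0,0,0,0],
  [0,-0.3,0,0,0,0],
  [0,-0.4,0,0,0,0],
  [0,-0.4,0,0,0,0],
  [0,0,0,0,0,0],
  [0,0,0,0,0,0],
], hand=62)

```text
time_s: 8.35
tool_pos: [0.6565, 0.0616, 0.3469]
ee_rot: [[-0.187, 0.002, 0.982], [-0.982, 0.0, -0.187], [-0.001, -1.0, 0.002]]
wrist_force: [0.5, 0.2, -0.6]
grip_width: 0.0619
```

```bash
python3 - <<'E'
from h import *
st(); D=down(-84.8)
rows([((.4404,.0904,.345),D),((.4404,.0904,.215),D)],nd=2,speed=.04)
E
```

```text
8.35 p [0.6565 0.0616 0.3469] q [ 3.1  5.9 88.8 -0.  85.2 13.9] F [ 0.5  0.2 -0.6] g 0.0619
[[-0.187, 0.002, 0.982], [-0.982, 0.0, -0.187], [-0.001, -1.0, 0.002]]
10 [[0.01, 0, -0.22, 0, 0.16, 0], [0.04, 0, -0.21, 0, 0.17, 0], [0.07, 0, -0.21, 0, 0.16, 0], [0.09, 0.01, -0.2, 0, 0.17, 0], [0.12, 0, -0.18, 0, 0.16, 0], [0.14, 0, -0.17, 0, 0.17, 0], [0.16, 0, -0.14, 0, 0.16, 0], [0.18, 0, -0.13, 0, 0.17, 0], [0.19, 0, -0.1, 0, 0.16, 0], [0.21, 0, -0.07, 0, 0.16, 0]]
4 [[0, 0.33, 0, 0, 0, 0], [0, 0.32, 0, 0, 0, 0], [0, 0.33, 0, 0, 0, 0], [0, 0.32, 0, 0, 0, 0]]
```

step_arm([
  [0.01,0,-0.22,0,0.16,0],
  [0.04,0,-0.21,0,0.17,0],
  [0.07,0,-0.21,0,0.16,0],
  [0.09,0.01,-0.2,0,0.17,0],
  [0.12,0,-0.18,0,0.16,0],
  [0.14,0,-0.17,0,0.17,0],
  [0.16,0,-0.14,0,0.16,0],
  [0.18,0,-0.13,0,0.17,0],
  [0.19,0,-0.1,0,0.16,0],
  [0.21,0,-0.07,0,0.16,0],
  [0,0,0,0,0,0],
  [0,0,0,0,0,0],
], hand=60)

```text
time_s: 9.55
tool_pos: [0.44, 0.09, 0.3437]
ee_rot: [[-0.995, -0.0, 0.096], [-0.096, -0.0, -0.995], [0.0, -1.0, 0.0]]
wrist_force: [0.7, -0.4, 0.3]
grip_width: 0.0602
```

```bash
python3 - <<'E'
from h import *
st(); D=down(-84.8)
rows([((.4404,.0904,.215),D)],nd=2,speed=.04)
im,d,k,W=cap("wrist"); X=cloud(d,k,W); fit(X,.33,.52,.03,.165,.062,.095)
fit(X,.5,.72,-.03,.16,.076,.094)
E
```

```text
9.55 p [0.44   0.09   0.3437] q [  8.3 -21.5 113.7  -0.   87.8  92.8] F [ 0.7 -0.4  0.3] g 0.0602
[[-0.995, -0.0, 0.096], [-0.096, -0.0, -0.995], [0.0, -1.0, 0.0]]
4 [[0, 0.32, 0, 0, 0, 0], [0, 0.32, 0, 0, 0, 0], [0, 0.33, 0, 0, 0.01, 0], [0, 0.32, 0, 0, 0, 0]]
n 3249 c 440.5 90.2 size 60.0 36.2 ang of a 5.7 z med 73.4 mean [442.3  90.3]
n 539 c 564.4 43.2 size 6.8 56.6 ang of a 86.3 z med 85.1 mean [562.8  43.4]
```

step_arm([
  [0,0.33,0,0,0,0],
  [0,0.33,0,0,0,0],
  [0,0.33,0,0,0,0],
  [0,0.29,0,0,0,0],
  [0,0,0,0,0,0],
])

```text
time_s: 10.1
tool_pos: [0.4396, 0.0897, 0.2122]
ee_rot: [[-0.995, -0.007, 0.095], [-0.095, -0.001, -0.995], [0.007, -1.0, 0.0]]
wrist_force: [-0.7, -0.9, -0.3]
grip_width: 0.06
```

step_arm([
  [0,0,0,0,0,0],
  [0,0,0,0,0,0],
  [0,0,0,0,0,0],
  [0,0,0,0,0,0],
  [0,0,0,0,0,0],
  [0,0,0,0,0,0],
  [0,0,0,0,0,0],
], hand=20)

```text
time_s: 10.8
tool_pos: [0.4407, 0.0901, 0.2178]
ee_rot: [[-0.996, 0.003, 0.095], [-0.095, 0.0, -0.996], [-0.003, -1.0, 0.0]]
wrist_force: [0.8, -1.5, 7.1]
grip_width: 0.0351
```

```bash
python3 - <<'E'
from h import *
st()
c=np.array([.6148,.0696]); u=np.array([np.cos(np.radians(-10.65)),np.sin(np.radians(-10.65))])
p=arm.observe()["tool_pos"]
t=c-.0435*u; print(t)
D=down(-10.65)
rows([((p[0],p[1],.34),down(-84.8)),((*t,.34),D)],nd=2,speed=.04)
E
```

```text
10.8 p [0.4407 0.0901 0.2178] q [  8.3 -16.  121.6  -0.   74.2  92.9] F [ 0.8 -1.5  7.1] g 0.0351
[[-0.996, 0.003, 0.095], [-0.095, 0.0, -0.996], [-0.003, -1.0, 0.0]]
[0.57204931 0.07763919]
4 [[0, -0.31, 0, 0, 0, 0], [0, -0.3, 0, 0, 0, 0], [0, -0.31, 0, 0, 0, 0], [0, -0.3, 0, 0, 0, 0]]
10 [[-0.13, 0, 0.02, 0, -0.16, 0], [-0.13, 0, 0.05, 0, -0.17, 0], [-0.12, 0, 0.05, 0, -0.16, 0], [-0.11, 0, 0.07, 0, -0.17, 0], [-0.1, 0, 0.09, 0, -0.16, 0], [-0.09, 0, 0.1, 0, -0.17, 0], [-0.07, 0, 0.1, 0, -0.16, 0], [-0.06, 0, 0.12, 0, -0.16, 0], [-0.05, 0, 0.13, 0, -0.17, 0], [-0.03, 0, 0.13, 0, -0.16, 0]]
```

step_arm([
  [0,-0.32,0,0,0,0],
  [0,-0.32,0,0,0,0],
  [0,-0.32,0,0,0,0],
  [0,-0.3,0,0,0,0],
  [0,0,0,0,0,0],
])

```text
time_s: 11.3
tool_pos: [0.4404, 0.0901, 0.347]
ee_rot: [[-0.995, 0.006, 0.095], [-0.095, 0.001, -0.996], [-0.007, -1.0, -0.0]]
wrist_force: [0.8, 0.1, -1.1]
grip_width: 0.035
```

step_arm([
  [-0.13,0,0.02,0,-0.16,0],
  [-0.13,0,0.05,0,-0.17,0],
  [-0.12,0,0.05,0,-0.16,0],
  [-0.11,0,0.07,0,-0.17,0],
  [-0.1,0,0.09,0,-0.16,0],
  [-0.09,0,0.1,0,-0.17,0],
  [-0.07,0,0.1,0,-0.16,0],
  [-0.06,0,0.12,0,-0.16,0],
  [-0.05,0,0.13,0,-0.17,0],
  [-0.03,0,0.13,0,-0.16,0],
  [0,0,0,0,0,0],
  [0,0,0,0,0,0],
])

```text
time_s: 12.5
tool_pos: [0.5722, 0.0778, 0.3416]
ee_rot: [[-0.191, -0.001, 0.982], [-0.982, -0.0, -0.191], [0.0, -1.0, -0.001]]
wrist_force: [0.4, 0.0, -1.9]
grip_width: 0.0349
```

```bash
python3 - <<'E'
from h import *
st()
rows([((.5720,.0776,.32),down(-10.65))],nd=2,speed=.04)
E
```

```text
12.5 p [0.5722 0.0778 0.3416] q [ 5.2 -4.1 99.4  0.  84.8 16.2] F [ 0.4  0.  -1.9] g 0.0349
[[-0.191, -0.001, 0.982], [-0.982, -0.0, -0.191], [0.0, -1.0, -0.001]]
1 [[0, 0.22, 0, 0, -0.01, 0]]
```

step_arm([
  [0,0.22,0,0,-0.01,0],
  [0,0.25,0,0,0,0],
  [0,0.25,0,0,0,0],
  [0,0.2,0,0,0,0],
  [0,0.12,0,0,0,0],
  [0,0.05,0,0,0,0],
  [0,0,0,0,0,0],
  [0,0,0,0,0,0],
])

```text
time_s: 13.3
tool_pos: [0.5726, 0.0779, 0.2343]
ee_rot: [[-0.18, 0.001, 0.984], [-0.984, 0.0, -0.18], [-0.0, -1.0, 0.001]]
wrist_force: [0.2, -0.1, -2.0]
grip_width: 0.0353
```

step_arm([
  [0,0.03,0,0,0,0],
  [0,0.03,0,0,0,0],
  [0,0.03,0,0,0,0],
  [0,0.02,0,0,0,0],
  [0,0,0,0,0,0],
])

```text
time_s: 13.8
tool_pos: [0.5731, 0.0777, 0.2254]
ee_rot: [[-0.18, 0.003, 0.984], [-0.984, -0.0, -0.18], [-0.0, -1.0, 0.003]]
wrist_force: [-9.8, -3.6, 29.3]
grip_width: 0.0352
```

step_arm([
  [0,0,-0.01,0,0,0],
  [0,0,-0.01,0,0,0],
  [0,0,0,0,0,0],
])

```text
time_s: 14.1
tool_pos: [0.5719, 0.0779, 0.2255]
ee_rot: [[-0.18, 0.007, 0.984], [-0.984, -0.0, -0.18], [-0.001, -1.0, 0.007]]
wrist_force: [6.0, -5.0, 18.8]
grip_width: 0.0351
```

step_arm([
  [0,-0.02,-0.01,0,0,0],
  [0,0,-0.01,0,0,0],
  [0,0,-0.01,0,0,0],
  [0,0,0,0,0,0],
])

```text
time_s: 14.5
tool_pos: [0.5688, 0.0784, 0.2256]
ee_rot: [[-0.18, 0.007, 0.984], [-0.984, -0.0, -0.18], [-0.001, -1.0, 0.007]]
wrist_force: [17.0, -4.0, 0.9]
grip_width: 0.0352
```

step_arm([
  [0,0,0,0,0,0],
  [0,0,0,0,0,0],
  [0,0,0,0,0,0],
  [0,-0.1,0,0,0,0],
  [0,-0.3,0,0,0,0],
  [0,-0.4,0,0,0,0],
  [0,-0.4,0,0,0,0],
  [-0.3,-0.1,0.2,0,0,0],
  [-0.4,0,0.2,0,0,0],
  [0,0,0,0,0,0],
  [0,0,0,0,0,0],
], hand=52)

```text
time_s: 15.6
tool_pos: [0.6195, 0.1409, 0.3541]
ee_rot: [[-0.178, -0.001, 0.984], [-0.984, -0.0, -0.178], [0.0, -1.0, -0.001]]
wrist_force: [0.8, -0.9, -0.6]
grip_width: 0.0522
```

```bash
python3 - <<'E'
from h import *
st(); im,d,k,W=cap("wrist"); X=cloud(d,k,W); cv2.imwrite("pics/w2.png",im)
c=np.array([.6148,.0696]); a=np.radians(-10.65); Rm=np.array([[np.cos(a),np.sin(a)],[-np.sin(a),np.cos(a)]])
Y=X.copy(); Y[...,:2]=(X[...,:2]-c)@Rm.T
fit(Y,-.075,0,-.035,.035,.07,.095); fit(Y,0,.075,-.035,.035,.07,.095)
fit(Y,-.08,.08,-.055,-.02,.1,.115); fit(Y,-.08,.08,.02,.055,.1,.115); fit(Y,-.08,-.05,-.055,.055,.035,.047);fit(Y,.05,.08,-.055,.055,.035,.047)
E
```

```text
15.6 p [0.6195 0.1409 0.3541] q [10.5  2.8 91.4 -0.  85.9 20.8] F [ 0.8 -0.9 -0.6] g 0.0522
[[-0.178, -0.001, 0.984], [-0.984, -0.0, -0.178], [0.0, -1.0, -0.001]]
n 1725 c -44.4 -6.2 size 34.0 57.6 ang of a 0.1 z med 81.4 mean [-41.6  -3.9]
n 1327 c 30.4 -5.4 size 26.5 59.1 ang of a 1.6 z med 85.3 mean [27.5 -3.6]
n 1687 c -8.5 -40.3 size 110.7 14.2 ang of a 1.3 z med 106.4 mean [ -8.7 -37.4]
n 1335 c -9.2 39.2 size 8.9 83.3 ang of a 89.4 z med 106.8 mean [-8.9 40.1]
n 86 c -58.0 47.4 size 5.4 18.1 ang of a 70.3 z med 41.1 mean [-57.6  47.3]
n 93 c 57.9 47.5 size 17.8 5.9 ang of a 21.5 z med 40.9 mean [57.4 47.3]
```

View pics/w2.png

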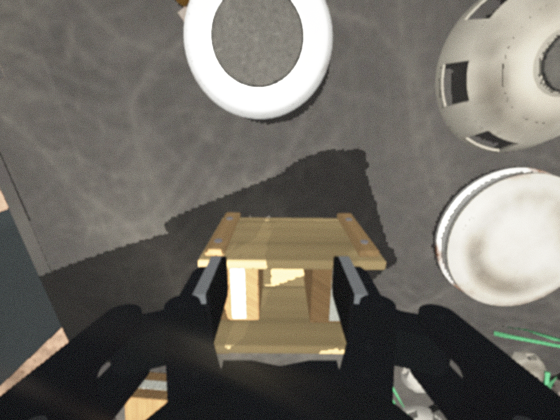

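The boxes stand upright at the two ends, with a gap of about 45 mm between them. Next is the long box: grip it tilted by 30°, then swing it 90°.

```bash
cat >> h.py <<'E'
OFF=np.array([0,.155,0])
def grows(wps,speed=.045,turn=7.,nd=2):
    """waypoints (grasp point, rot); interpolates the grasp point, rounding not accumulated"""
    s=arm.observe(); p=np.array(s["tool_pos"]); M=R.from_matrix(np.array(s["ee_rot"])); g0=p+M.apply(OFF); M0=M
    for G,Q in wps:
        G=np.array(G,float); Q=R.from_matrix(Q); rv=(M0.inv()*Q).as_rotvec()
        pe=G-Q.apply(OFF); ps=g0-M0.apply(OFF)
        n=int(max(np.ceil(np.linalg.norm(pe-ps)*1.08/speed),np.ceil(np.linalg.norm(G-g0)/speed),np.ceil(np.degrees(np.linalg.norm(rv))/turn),1)); o=[]
        for i in range(1,n+1):
            q=M0*R.from_rotvec(rv*i/n); t=g0+(G-g0)*i/n-q.apply(OFF)
            a=np.round(M.inv().apply(t-p)/.1,nd); b=np.round((M.inv()*q).as_rotvec()/np.radians(45),nd)
            p=p+M.apply(a*.1); M=M*R.from_rotvec(b*np.radians(45)); o.append([float(x)+0 for x in (*a,*b)])
        g0,M0=G,Q
        print(n,json.dumps(o).replace("0.0,","0,").replace(".0]","]"))
def tilt(h,a):  # down at heading h, then turned a deg about tool z
    return down(h)@R.from_euler("z",a,degrees=True).as_matrix()
HL=-16.7; zl=np.array([np.cos(np.radians(73.3)),np.sin(np.radians(73.3)),0])
G0=np.array([.411,-.124,.024])-.022*zl
E
python3 - <<'E'
from h import *
T=tilt(HL,30); print(T.round(2).tolist(),G0, G0-T@OFF)
grows([(G0+[0,0,.13],T),(G0,T)])
E
```

```text
[[-0.25, 0.14, 0.96], [-0.83, 0.48, -0.29], [-0.5, -0.87, 0.0]] [ 0.40467807 -0.14507209  0.024     ] [ 0.38240763 -0.21930334  0.15823394]
11 [[0.36, 0.04, -0.15, 0, 0.01, 0.06], [0.37, 0.03, -0.15, 0.01, 0.02, 0.06], [0.37, 0.02, -0.14, 0, 0.01, 0.06], [0.37, 0, -0.14, 0, 0.01, 0.06], [0.37, -0.02, -0.14, 0.01, 0.01, 0.06], [0.37, -0.03, -0.14, 0, 0.02, 0.06], [0.38, -0.04, -0.13, 0, 0.01, 0.06], [0.37, -0.05, -0.13, 0.01, 0.01, 0.06], [0.37, -0.08, -0.12, 0, 0.01, 0.07], [0.36, -0.08, -0.13, 0, 0.02, 0.06], [0.36, -0.11, -0.11, 0.01, 0.01, 0.06]]
4 [[0.17, 0.29, 0, 0, 0, 0], [0.16, 0.28, -0.01, 0, 0, 0], [0.16, 0.28, 0, 0, 0, 0], [0.17, 0.28, 0, 0, 0, 0]]
```

step_arm([
  [0.36,0.04,-0.15,0,0.01,0.06],
  [0.37,0.03,-0.15,0.01,0.02,0.06],
  [0.37,0.02,-0.14,0,0.01,0.06],
  [0.37,0,-0.14,0,0.01,0.06],
  [0.37,-0.02,-0.14,0.01,0.01,0.06],
  [0.37,-0.03,-0.14,0,0.02,0.06],
  [0.38,-0.04,-0.13,0,0.01,0.06],
  [0.37,-0.05,-0.13,0.01,0.01,0.06],
  [0.37,-0.08,-0.12,0,0.01,0.07],
  [0.36,-0.08,-0.13,0,0.02,0.06],
  [0.36,-0.11,-0.11,0.01,0.01,0.06],
  [0,0,0,0,0,0],
], hand=78)

```text
time_s: 16.85
tool_pos: [0.3801, -0.222, 0.2877]
ee_rot: [[-0.254, 0.15, 0.955], [-0.826, 0.481, -0.295], [-0.504, -0.864, 0.001]]
wrist_force: [0.1, -0.5, 0.7]
grip_width: 0.0776
```

step_arm([
  [0,0,0,0,0,0],
])

```text
time_s: 16.95
tool_pos: [0.382, -0.2199, 0.2886]
ee_rot: [[-0.252, 0.149, 0.956], [-0.827, 0.48, -0.293], [-0.502, -0.865, 0.002]]
wrist_force: [-0.5, -0.3, 0.2]
grip_width: 0.0781
```

```bash
python3 - <<'E'
from h import *
st(); T=tilt(HL,30)
im,d,k,W=cap("wrist"); X=cloud(d,k,W); cv2.imwrite("pics/w3.png",im)
fit(X,.33,.5,-.22,-.03,.030,.055)
grows([(G0+[0,0,.05],T),(G0,T)],speed=.03)
E
```

```text
16.95 p [ 0.382  -0.2199  0.2886] q [-40.3 -17.8 117.7  27.6  92.7 -25.1] F [-0.5 -0.3  0.2] g 0.0781
[[-0.252, 0.149, 0.956], [-0.827, 0.48, -0.293], [-0.502, -0.865, 0.002]]
n 11067 c 410.1 -124.8 size 125.3 60.2 ang of a 73.6 z med 39.4 mean [ 409.1 -128.2]
3 [[0.14, 0.23, 0, 0, 0, 0], [0.13, 0.23, 0, 0, 0, 0], [0.14, 0.24, 0, 0, 0, 0]]
2 [[0.12, 0.21, 0, 0, 0, 0], [0.13, 0.22, 0, 0, 0, 0]]
```

View pics/w3.png

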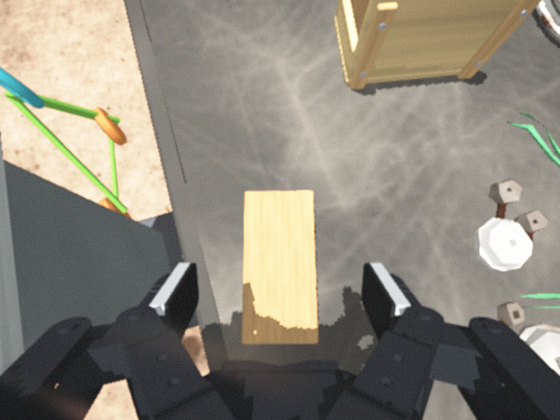

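The fit confirms the long box at (410,−125) mm. Joint 4 only has room to roll in the positive direction, so I'll mirror the plan: pick tilted −30° and stand it at +60°.

```bash
cat >> h.py <<'E'
C0=np.array([.4105,-.1245,.020]); G0=C0+.022*zl+[0,0,.004]
C1=np.array([.47,-.03,.0665]); G1=C1+[0,0,.022]-.004*zl
T0=tilt(HL,-30); T1=tilt(HL,60)
E
python3 - <<'E'
from h import *
print(G0,G1)
grows([(G0+[0,0,.10],T0)])
E
```

```text
[ 0.41682193 -0.10342791  0.024     ] [ 0.46885056 -0.03383129  0.0885    ]
9 [[-0.2, 0.06, 0, 0, 0, -0.15], [-0.22, 0.06, 0, 0, 0, -0.15], [-0.21, 0.06, 0, 0, 0, -0.15], [-0.22, 0.05, 0, 0, 0, -0.14], [-0.23, 0.05, -0.01, 0, 0, -0.15], [-0.23, 0.04, 0, 0, 0, -0.15], [-0.23, 0.04, 0, 0, 0, -0.15], [-0.24, 0.03, 0, 0, 0, -0.15], [-0.24, 0.02, 0, 0, -0.01, -0.15]]
```

step_arm([
  [-0.2,0.06,0,0,0,-0.15],
  [-0.22,0.06,0,0,0,-0.15],
  [-0.21,0.06,0,0,0,-0.15],
  [-0.22,0.05,0,0,0,-0.14],
  [-0.23,0.05,-0.01,0,0,-0.15],
  [-0.23,0.04,0,0,0,-0.15],
  [-0.23,0.04,0,0,0,-0.15],
  [-0.24,0.03,0,0,0,-0.15],
  [-0.24,0.02,0,0,-0.01,-0.15],
  [0,0,0,0,0,0],
  [0,0,0,0,0,0],
])

```text
time_s: 18.1
tool_pos: [0.4397, -0.0276, 0.2582]
ee_rot: [[-0.242, -0.142, 0.96], [-0.832, -0.48, -0.28], [0.5, -0.866, -0.002]]
wrist_force: [-0.3, -0.4, -0.6]
grip_width: 0.078
```

```bash
python3 - <<'E'
from h import *
st()
grows([(G0,T0)],speed=.03)
E
```

```text
18.1 p [ 0.4397 -0.0276  0.2582] q [  0.3 -16.3 119.4 -28.7  86.8  20.7] F [-0.3 -0.4 -0.6] g 0.078
[[-0.242, -0.142, 0.96], [-0.832, -0.48, -0.28], [0.5, -0.866, -0.002]]
4 [[-0.12, 0.22, 0, 0, 0, 0], [-0.12, 0.22, 0, 0, 0, 0], [-0.12, 0.22, 0, 0, 0.01, 0], [-0.13, 0.21, 0, 0, 0, 0]]
```

step_arm([
  [-0.12,0.22,0,0,0,0],
  [-0.12,0.22,0,0,0,0],
  [-0.12,0.22,0,0,0.01,0],
  [-0.06,0.12,0,0,0,0],
  [-0.05,0.07,0,0,0,0],
  [0,0,0,0,0,0],
])

```text
time_s: 18.7
tool_pos: [0.439, -0.031, 0.1608]
ee_rot: [[-0.252, -0.144, 0.957], [-0.828, -0.48, -0.29], [0.501, -0.865, 0.002]]
wrist_force: [-0.2, -0.0, 1.0]
grip_width: 0.0778
```

step_arm([
  [0,0,0,0,0,0],
  [0,0,0,0,0,0],
  [0,0,0,0,0,0],
  [0,0,0,0,0,0],
  [0,0,0,0,0,0],
  [0,0,0,0,0,0],
], hand=45)

```text
time_s: 19.3
tool_pos: [0.4395, -0.0307, 0.1622]
ee_rot: [[-0.252, -0.142, 0.957], [-0.828, -0.481, -0.289], [0.501, -0.865, 0.004]]
wrist_force: [-0.6, 1.6, 6.2]
grip_width: 0.059
```

```bash
python3 - <<'E'
from h import *
st()
s=arm.observe(); print("grip", s["tool_pos"]+np.array(s["ee_rot"])@OFF)
grows([(G0+[0,0,.12],T0),(G1+[0,0,.05],T1),(G1+[0,0,.004],T1)],speed=.03,turn=6)
E
```

```text
19.3 p [ 0.4395 -0.0307  0.1622] q [ -0.   -9.6 123.8 -29.6  77.   26.5] F [-0.6  1.6  6.2] g 0.059
[[-0.252, -0.142, 0.957], [-0.828, -0.481, -0.289], [0.501, -0.865, 0.004]]
grip [ 0.41752075 -0.10527707  0.02810459]
5 [[0.11, -0.2, 0, 0, 0, 0], [0.12, -0.2, 0, 0, 0, 0], [0.11, -0.21, 0, 0, 0, 0], [0.12, -0.2, 0, 0, 0, 0], [0.11, -0.2, 0, 0, 0, 0]]
15 [[0.11, -0.02, 0.02, 0, 0, 0.14], [0.11, -0.01, 0.02, 0, 0, 0.13], [0.11, 0, 0.02, 0, 0, 0.13], [0.11, 0, 0.02, 0, 0, 0.14], [0.11, 0, 0.02, -0.01, 0, 0.13], [0.11, 0.02, 0.02, 0, 0, 0.13], [0.1, 0.01, 0.02, 0, 0, 0.14], [0.11, 0.03, 0.02, 0, 0, 0.13], [0.12, 0.03, 0.02, 0, 0, 0.13], [0.11, 0.03, 0.02, 0, -0.01, 0.14], [0.12, 0.04, 0.02, 0, 0, 0.13], [0.12, 0.04, 0.02, 0, 0, 0.13], [0.12, 0.05, 0.02, 0, 0, 0.14], [0.13, 0.05, 0.02, 0, 0, 0.13], [0.13, 0.06, 0.02, 0, 0, 0.13]]
2 [[0.2, 0.11, 0, 0.01, 0, 0], [0.2, 0.12, 0, 0, 0, 0]]
```

step_arm([
  [0.11,-0.2,0,0,0,0],
  [0.12,-0.2,0,0,0,0],
  [0.11,-0.21,0,0,0,0],
  [0.12,-0.2,0,0,0,0],
  [0.11,-0.2,0,0,0,0],
  [0.11,-0.02,0.02,0,0,0.14],
  [0.11,-0.01,0.02,0,0,0.13],
  [0.11,0,0.02,0,0,0.13],
  [0.11,0,0.02,0,0,0.14],
  [0.11,0,0.02,-0.01,0,0.13],
])

```text
time_s: 20.3
tool_pos: [0.4339, -0.0807, 0.2972]
ee_rot: [[-0.29, -0.002, 0.957], [-0.957, 0.006, -0.29], [-0.005, -1.0, -0.004]]
wrist_force: [0.5, -0.0, -3.6]
grip_width: 0.0593
```

step_arm([
  [0.11,0.02,0.02,0,0,0.13],
  [0.1,0.01,0.02,0,0,0.14],
  [0.11,0.03,0.02,0,0,0.13],
  [0.12,0.03,0.02,0,0,0.13],
  [0.11,0.03,0.02,0,-0.01,0.14],
  [0.12,0.04,0.02,0,0,0.13],
  [0.12,0.04,0.02,0,0,0.13],
  [0.12,0.05,0.02,0,0,0.14],
  [0.13,0.05,0.02,0,0,0.13],
  [0.13,0.06,0.02,0,0,0.13],
  [0,0,0,0,0,0],
  [0,0,0,0,0,0],
])

```text
time_s: 21.5
tool_pos: [0.4302, -0.1622, 0.2148]
ee_rot: [[-0.145, 0.243, 0.959], [-0.483, 0.828, -0.283], [-0.863, -0.504, -0.003]]
wrist_force: [0.4, 0.2, -1.7]
grip_width: 0.059
```

```bash
python3 - <<'E'
from h import *
st()
s=arm.observe(); print("grip", s["tool_pos"]+np.array(s["ee_rot"])@OFF, T1.round(3).tolist())
im,d,k,W=cap("side"); X=cloud(d,k,W); cv2.imwrite("pics/s2.png",cv2.resize(im[130:300,190:390],None,fx=3.5,fy=3.5))
grows([([.469,-.034,.095],T1)],speed=.03,turn=6)
E
```

```text
21.5 p [ 0.4302 -0.1622  0.2148] q [-35.8  -7.6 120.8  54.7  93.7 -29.6] F [ 0.4  0.2 -1.7] g 0.059
[[-0.145, 0.243, 0.959], [-0.483, 0.828, -0.283], [-0.863, -0.504, -0.003]]
grip [ 0.46793456 -0.03379342  0.13665261] [[-0.144, 0.249, 0.958], [-0.479, 0.829, -0.287], [-0.866, -0.5, 0.0]]
2 [[0.19, 0.11, 0, 0, 0, 0], [0.18, 0.1, 0, 0.01, 0, 0.01]]
```

View pics/s2.png

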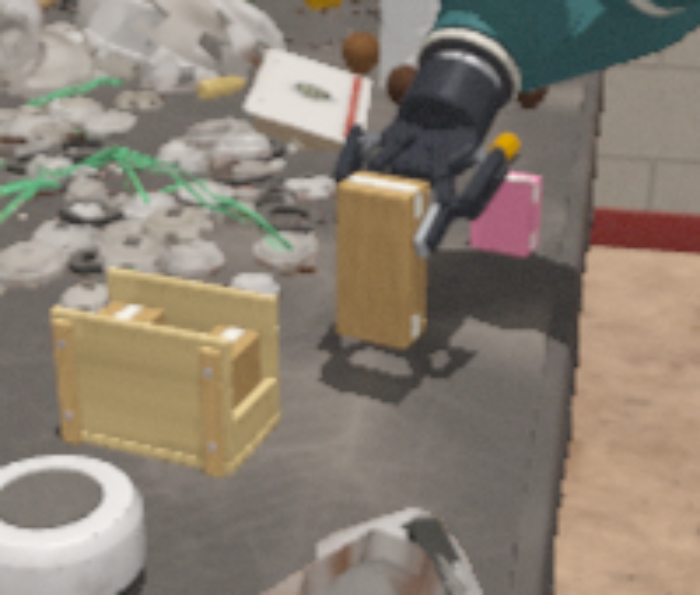

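The box is held upright over clear table, with the crate and both short boxes visible behind. Now I'll lower it.

step_arm([
  [0.18,0.1,0,0,0,0],
  [0.18,0.1,0,0.01,0,0.01],
  [0.04,0.025,0,0,0,0],
  [0,0,0,0,0,0],
  [0,0,0,0,0,0],
])

```text
time_s: 22.05
tool_pos: [0.4303, -0.1627, 0.17]
ee_rot: [[-0.141, 0.253, 0.957], [-0.476, 0.831, -0.289], [-0.868, -0.496, 0.003]]
wrist_force: [-0.2, 0.2, -2.3]
grip_width: 0.0592
```

step_arm([
  [0.025,0.015,0,0,0,0],
  [0.025,0.015,0,0,0,0],
  [0,0,0,0,0,0],
])

```text
time_s: 22.35
tool_pos: [0.43, -0.1624, 0.1628]
ee_rot: [[-0.142, 0.253, 0.957], [-0.474, 0.831, -0.29], [-0.869, -0.495, 0.002]]
wrist_force: [-0.2, -0.1, -3.1]
grip_width: 0.0594
```

```bash
python3 - <<'E'
from h import *
st()
s=arm.observe(); print("grip", s["tool_pos"]+np.array(s["ee_rot"])@OFF)
E
```

```text
22.35 p [ 0.43   -0.1624  0.1628] q [-36.   -2.9 122.4  55.2  90.2 -34.8] F [-0.2 -0.1 -3.1] g 0.0594
[[-0.142, 0.253, 0.957], [-0.474, 0.831, -0.29], [-0.869, -0.495, 0.002]]
grip [ 0.46910379 -0.03358456  0.08600949]
```

step_arm([
  [0.02,0.01,0,0,0,0],
  [0.02,0.01,0,0,0,0],
  [0,0,0,0,0,0],
])

```text
time_s: 22.65
tool_pos: [0.4304, -0.1629, 0.1606]
ee_rot: [[-0.139, 0.252, 0.958], [-0.471, 0.834, -0.288], [-0.871, -0.491, 0.003]]
wrist_force: [-10.8, -0.7, 29.8]
grip_width: 0.0595
```

step_arm([
  [-0.02,-0.01,0,0,0,0],
  [0,0,0,0,0,0],
])

```text
time_s: 22.85
tool_pos: [0.4302, -0.1627, 0.1612]
ee_rot: [[-0.141, 0.253, 0.957], [-0.474, 0.831, -0.29], [-0.869, -0.494, 0.003]]
wrist_force: [-1.5, 0.0, 7.2]
grip_width: 0.059
```

step_arm([
  [0,0,0,0,0,0],
  [0,0,0,0,0,0],
  [0,0,0,0,0,0],
  [0,0,0,0,0,0],
  [0,-0.1,0,0,0,0],
  [0,-0.2,0,0,0,0],
  [0,-0.3,0,0,0,0],
  [0,-0.3,0,0,0,0],
  [0,-0.2,0,0,0,0],
  [0,0,0,0,0,0],
], hand=80)

```text
time_s: 23.85
tool_pos: [0.4019, -0.2561, 0.2167]
ee_rot: [[-0.142, 0.255, 0.956], [-0.475, 0.83, -0.292], [-0.868, -0.496, 0.004]]
wrist_force: [0.3, -0.2, -0.4]
grip_width: 0.0799
```

```bash
python3 - <<'E'
from h import *
st()
im,d,k,W=cap("wrist"); X=cloud(d,k,W); fit(X,.4,.54,-.12,.03,.115,.14)
im,d,k,W=cap("side"); X=cloud(d,k,W); fit(X,.4,.54,-.12,.03,.115,.14)
g=np.array([.472,-.032,.25])
grows([(g+[-.03,-.06,.04],tilt(HL,30)),(g+[0,0,.03],down(-106.7)),(g,down(-106.7))],turn=7)
E
```

```text
23.85 p [ 0.4019 -0.2561  0.2167] q [-46.3  -3.  116.5  50.5 101.  -35.6] F [ 0.3 -0.2 -0.4] g 0.0799
[[-0.142, 0.255, 0.956], [-0.475, 0.83, -0.292], [-0.868, -0.496, 0.004]]
n 3646 c 470.9 -26.1 size 40.2 60.6 ang of a 73.5 z med 124.4 mean [469.5 -30.9]
n 213 c 472.0 -23.1 size 43.4 59.9 ang of a 74.3 z med 124.7 mean [470.8 -17.4]
6 [[-0.38, -0.07, -0.01, 0, 0, -0.11], [-0.38, -0.1, -0.02, 0, 0, -0.11], [-0.36, -0.11, -0.01, 0, 0, -0.12], [-0.36, -0.13, -0.01, 0, 0, -0.11], [-0.34, -0.16, -0.02, 0, 0, -0.11], [-0.32, -0.17, -0.01, 0, 0, -0.11]]
14 [[-0.09, 0.03, -0.04, 0.03, 0.14, -0.04], [-0.09, 0.03, -0.04, 0.04, 0.14, -0.04], [-0.08, 0.03, -0.04, 0.04, 0.14, -0.04], [-0.09, 0.03, -0.05, 0.04, 0.13, -0.03], [-0.09, 0.03, -0.06, 0.03, 0.14, -0.04], [-0.09, 0.02, -0.06, 0.04, 0.14, -0.04], [-0.08, 0.03, -0.06, 0.04, 0.14, -0.04], [-0.08, 0.02, -0.07, 0.03, 0.14, -0.03], [-0.08, 0.02, -0.07, 0.04, 0.14, -0.04], [-0.08, 0.01, -0.08, 0.04, 0.14, -0.04], [-0.07, 0.02, -0.08, 0.04, 0.14, -0.03], [-0.07, 0.01, -0.09, 0.03, 0.14, -0.04], [-0.07, 0.01, -0.09, 0.04, 0.14, -0.04], [-0.06, 0.01, -0.08, 0.04, 0.14, -0.04]]
1 [[0, 0.3, -0.01, 0, 0, 0]]
```

step_arm([
  [-0.38,-0.1,0,0,0,-0.11],
  [-0.38,-0.12,-0.02,0,0,-0.11],
  [-0.36,-0.11,-0.01,0,0,-0.12],
  [-0.36,-0.13,-0.01,0,0,-0.11],
  [-0.34,-0.16,-0.02,0,0,-0.11],
  [-0.32,-0.17,-0.01,0,0,-0.11],
  [-0.09,0.03,-0.04,0.03,0.14,-0.04],
  [-0.09,0.03,-0.04,0.04,0.14,-0.04],
  [-0.08,0.03,-0.04,0.04,0.14,-0.04],
  [-0.09,0.03,-0.05,0.04,0.13,-0.03],
  [-0.09,0.03,-0.06,0.03,0.14,-0.04],
  [-0.09,0.02,-0.06,0.04,0.14,-0.04],
], hand=64)

```text
time_s: 25.15
tool_pos: [0.4257, -0.1083, 0.4351]
ee_rot: [[-0.802, 0.185, 0.567], [-0.519, 0.252, -0.816], [-0.294, -0.95, -0.107]]
wrist_force: [-0.3, -0.1, -0.0]
grip_width: 0.0643
```

step_arm([
  [-0.08,0.03,-0.06,0.04,0.14,-0.04],
  [-0.08,0.02,-0.07,0.03,0.14,-0.03],
  [-0.08,0.02,-0.07,0.04,0.14,-0.04],
  [-0.08,0.01,-0.08,0.04,0.14,-0.04],
  [-0.07,0.02,-0.08,0.04,0.14,-0.03],
  [-0.07,0.01,-0.09,0.03,0.14,-0.04],
  [-0.07,0.01,-0.09,0.04,0.14,-0.04],
  [-0.06,0.01,-0.08,0.04,0.14,-0.04],
  [0,0,0,0,0,0],
  [0,0,0,0,0,0],
])

```text
time_s: 26.15
tool_pos: [0.4715, -0.0361, 0.4374]
ee_rot: [[-0.959, -0.003, -0.284], [0.284, 0.001, -0.959], [0.003, -1.0, 0.0]]
wrist_force: [0.1, -0.3, 0.7]
grip_width: 0.0637
```

```bash
python3 - <<'E'
from h import *
st()
im,d,k,W=cap("wrist"); X=cloud(d,k,W); fit(X,.4,.54,-.12,.05,.115,.14)
cv2.imwrite("pics/w4.png",im)
D=down(-106.6)
grows([([.471,-.0262,.19],D),([.471,-.0262,.102],D)],turn=7,speed=.035)
E
```

```text
26.15 p [ 0.4715 -0.0361  0.4374] q [ -7.5 -19.4 103.5   0.   96.1  99. ] F [ 0.1 -0.3  0.7] g 0.0637
[[-0.959, -0.003, -0.284], [0.284, 0.001, -0.959], [0.003, -1.0, 0.0]]
n 2673 c 472.3 -24.7 size 40.0 60.0 ang of a 73.2 z med 124.4 mean [473.7 -25.2]
3 [[0.01, 0.31, -0.03, 0, 0, 0], [0.01, 0.31, -0.04, 0, 0, 0], [0.01, 0.31, -0.03, 0, 0, 0]]
3 [[0, 0.29, 0, 0, 0, 0], [0, 0.29, 0, 0, 0, 0], [0, 0.3, 0, 0, 0, 0]]
```

step_arm([
  [0.01,0.31,-0.04,0,0,0],
  [0.01,0.31,-0.04,0,0,0],
  [0.01,0.31,-0.03,0,0,0],
  [0,0,0,0,0,0],
  [0,0,0,0,0,0],
])

```text
time_s: 26.7
tool_pos: [0.4714, -0.0255, 0.346]
ee_rot: [[-0.958, -0.002, -0.287], [0.287, -0.0, -0.958], [0.002, -1.0, 0.001]]
wrist_force: [-0.6, 0.3, 1.4]
grip_width: 0.0637
```

```bash
python3 - <<'E'
from h import *
st(); D=down(-106.6)
grows([([.4717,-.0253,.102],D)],turn=7,speed=.035)
E
```

```text
26.7 p [ 0.4714 -0.0255  0.346 ] q [ -6.2 -18.2 111.1  -0.   87.3 100.5] F [-0.6  0.3  1.4] g 0.0637
[[-0.958, -0.002, -0.287], [0.287, -0.0, -0.958], [0.002, -1.0, 0.001]]
3 [[0, 0.3, 0, 0, 0, 0], [0, 0.29, 0, 0, 0, 0], [0, 0.3, 0, 0, 0, 0]]
```

step_arm([
  [0,0.3,0,0,0,0],
  [0,0.29,0,0,0,0],
  [0,0.2,0,0,0,0],
  [0,0.1,0,0,0,0],
  [0,0,0,0,0,0],
  [0,0,0,0,0,0],
])

```text
time_s: 27.3
tool_pos: [0.4718, -0.0254, 0.2579]
ee_rot: [[-0.958, -0.001, -0.288], [0.288, -0.001, -0.958], [0.001, -1.0, 0.001]]
wrist_force: [-0.5, -0.3, -0.7]
grip_width: 0.0639
```

step_arm([
  [0,0,0,0,0,0],
  [0,0,0,0,0,0],
  [0,0,0,0,0,0],
  [0,0,0,0,0,0],
  [0,0,0,0,0,0],
  [0,0,0,0,0,0],
  [0,0,0,0,0,0],
], hand=25)

```text
time_s: 28.0
tool_pos: [0.4716, -0.0253, 0.2575]
ee_rot: [[-0.958, -0.001, -0.288], [0.288, -0.001, -0.958], [0.001, -1.0, 0.001]]
wrist_force: [-1.8, 0.3, 7.6]
grip_width: 0.0396
```

```bash
python3 - <<'E'
from h import *
st(); s=arm.observe(); p=s["tool_pos"]
D=down(-106.6)
c=np.array([.6148,.0696]); a=np.radians(-10.65); u=np.array([np.cos(a),np.sin(a)]); n=np.array([-u[1],u[0]])
t=c-.005*u-.001*n; print(t)
rows([((p[0],p[1],.39),D),((*t,.39),down(-10.65))],nd=2,speed=.04,turn=7)
E
```

```text
28.0 p [ 0.4716 -0.0253  0.2575] q [ -6.2 -14.9 116.9  -0.   78.1 100.6] F [-1.8  0.3  7.6] g 0.0396
[[-0.958, -0.001, -0.288], [0.288, -0.001, -0.958], [0.001, -1.0, 0.001]]
[0.60970132 0.06954127]
4 [[0, -0.33, 0, 0, 0, 0], [0, -0.33, 0, 0, 0, 0], [0, -0.33, 0, 0, 0, 0], [0, -0.33, 0, 0, 0, 0]]
14 [[-0.07, 0, -0.09, 0, -0.15, 0], [-0.09, 0, -0.09, 0, -0.16, 0], [-0.1, 0, -0.07, 0, -0.15, 0], [-0.1, 0, -0.06, 0, -0.15, 0], [-0.11, 0, -0.05, 0, -0.15, 0], [-0.11, 0, -0.03, 0, -0.16, 0], [-0.12, 0, -0.02, 0, -0.15, 0], [-0.12, 0, -0.01, 0, -0.15, 0], [-0.12, 0, 0.01, 0, -0.15, 0], [-0.12, -0.01, 0.02, 0, -0.16, 0], [-0.11, 0, 0.03, 0, -0.15, 0], [-0.11, 0, 0.05, 0, -0.15, 0], [-0.1, 0, 0.07, 0, -0.15, 0], [-0.1, 0, 0.07, 0, -0.16, 0]]
```

step_arm([
  [0,-0.35,0,0,0,0],
  [0,-0.35,0,0,0,0],
  [0,-0.35,0,0,0,0],
  [0,-0.33,0,0,0,0],
  [-0.07,0,-0.09,0,-0.15,0],
  [-0.09,0,-0.09,0,-0.16,0],
  [-0.1,0,-0.07,0,-0.15,0],
  [-0.1,0,-0.06,0,-0.15,0],
  [-0.11,0,-0.05,0,-0.15,0],
  [-0.11,0,-0.03,0,-0.16,0],
  [-0.12,0,-0.02,0,-0.15,0],
])

```text
time_s: 29.1
tool_pos: [0.5412, 0.0221, 0.394]
ee_rot: [[-0.851, -0.003, 0.525], [-0.525, -0.0, -0.851], [0.003, -1.0, -0.001]]
wrist_force: [-0.5, 0.4, -3.3]
grip_width: 0.0393
```

step_arm([
  [-0.12,0,-0.01,0,-0.15,0],
  [-0.12,0,0.01,0,-0.15,0],
  [-0.12,0,0.02,0,-0.16,0],
  [-0.11,0,0.03,0,-0.15,0],
  [-0.11,0,0.05,0,-0.15,0],
  [-0.1,0,0.07,0,-0.15,0],
  [-0.1,0,0.07,0,-0.16,0],
  [0,0,0,0,0,0],
  [0,0,0,0,0,0],
])

```text
time_s: 30.0
tool_pos: [0.6098, 0.0698, 0.3935]
ee_rot: [[-0.185, -0.004, 0.983], [-0.983, -0.001, -0.185], [0.001, -1.0, -0.003]]
wrist_force: [1.2, -0.5, -2.8]
grip_width: 0.0393
```

```bash
python3 - <<'E'
from h import *
st(); 
rows([((.6097,.0695,.395),down(-10.65))],nd=3,speed=.04,turn=7)
c=np.array([.6148,.0696]); a=np.radians(-10.65); Rm=np.array([[np.cos(a),np.sin(a)],[-np.sin(a),np.cos(a)]])
for n in("side","scene"):
    im,d,k,W=cap(n); X=cloud(d,k,W); Y=X.copy(); Y[...,:2]=(X[...,:2]-c)@Rm.T; print(n)
    for r in [(-.075,-.005,-.04,.04,.07,.093),(.0,.075,-.04,.04,.07,.093),(-.08,.08,-.06,-.02,.1,.112)]:
        try: fit(Y,*r)
        except Exception as e: print("none")
    cv2.imwrite(f"pics/{n}3.png",im)
E
```

```text
30.0 p [0.6098 0.0698 0.3935] q [ 4.2 -0.7 91.3 -0.  89.6 14.8] F [ 1.2 -0.5 -2.8] g 0.0393
[[-0.185, -0.004, 0.983], [-0.983, -0.001, -0.185], [0.001, -1.0, -0.003]]
1 [[0.003, -0.015, 0, 0.004, 0, 0.002]]
side
n 242 c -57.5 -15.4 size 52.8 101.3 ang of a 40.6 z med 82.3 mean [-46.5 -23.8]
n 190 c 36.9 -21.5 size 38.4 70.6 ang of a 85.1 z med 86.3 mean [ 32.1 -28.2]
n 117 c -27.5 -38.0 size 90.1 11.1 ang of a 1.7 z med 105.7 mean [-32.  -36.8]
scene
n 165 c -39.4 0.4 size 67.2 77.8 ang of a 1.0 z med 81.5 mean [-47.6  15.2]
n 96 c 42.2 9.3 size 56.7 52.3 ang of a 1.1 z med 85.6 mean [37.8  1.5]
n 106 c -1.0 -44.1 size 145.6 18.4 ang of a 0.0 z med 106.0 mean [  1.5 -42.5]
```

step_arm([
  [0,0.2,0,0,0,0],
  [0,0.1,0,0,0,0],
  [0,0,0,0,0,0],
  [0,0,0,0,0,0],
])

```text
time_s: 30.5
tool_pos: [0.6097, 0.0697, 0.364]
ee_rot: [[-0.182, -0.003, 0.983], [-0.983, -0.0, -0.182], [0.001, -1.0, -0.003]]
wrist_force: [-0.5, -0.4, -2.5]
grip_width: 0.0393
```

step_arm([
  [0,0.1,0.005,0,0,0],
  [0,0.1,0,0,0,0],
  [0,0.1,0,0,0,0],
  [0,0.08,0,0,0,0],
  [0,0,0,0,0,0],
])

```text
time_s: 31.0
tool_pos: [0.61, 0.0697, 0.3238]
ee_rot: [[-0.182, -0.005, 0.983], [-0.983, -0.001, -0.182], [0.002, -1.0, -0.005]]
wrist_force: [-0.9, -0.8, -3.1]
grip_width: 0.0396
```

In the gap with no contact force. Continuing down.

step_arm([
  [0,0.1,0,0,0,0],
  [0,0.15,0,0,0,0],
  [0,0.12,0,0,0,0],
  [0,0.08,0,0,0,0],
  [0,0.04,0,0,0,0],
  [0,0,0,0,0,0],
])

```text
time_s: 31.6
tool_pos: [0.61, 0.0697, 0.276]
ee_rot: [[-0.182, -0.004, 0.983], [-0.983, -0.0, -0.182], [0.001, -1.0, -0.004]]
wrist_force: [0.4, -0.4, -2.3]
grip_width: 0.0395
```

step_arm([
  [0,0.03,0,0,0,0],
  [0,0.03,0,0,0,0],
  [0,0.02,0,0,0,0],
  [0,0,0,0,0,0],
])

```text
time_s: 32.0
tool_pos: [0.61, 0.0697, 0.2684]
ee_rot: [[-0.182, -0.003, 0.983], [-0.983, -0.0, -0.182], [0.001, -1.0, -0.003]]
wrist_force: [0.3, -0.2, -2.9]
grip_width: 0.039
```

step_arm([
  [0,0.02,0,0,0,0],
  [0,0.015,0,0,0,0],
  [0,0,0,0,0,0],
])

```text
time_s: 32.3
tool_pos: [0.6101, 0.0697, 0.2656]
ee_rot: [[-0.182, -0.002, 0.983], [-0.983, -0.0, -0.182], [0.001, -1.0, -0.002]]
wrist_force: [-1.7, 0.6, 1.6]
grip_width: 0.0391
```

Floor contact at 0.2656 m, where 0.2655 was expected. Now I'll release, retreat and check.

step_arm([
  [0,0,0,0,0,0],
  [0,0,0,0,0,0],
  [0,0,0,0,0,0],
  [0,0,0,0,0,0],
  [0,-0.1,0,0,0,0],
  [0,-0.3,0,0,0,0],
  [0,-0.4,0,0,0,0],
  [0,-0.4,0,0,0,0],
  [-0.4,-0.4,0,0,0,0],
  [-0.4,-0.2,0,0,0,0],
  [0,0,0,0,0,0],
  [0,0,0,0,0,0],
], hand=64)

```text
time_s: 33.5
tool_pos: [0.6241, 0.1445, 0.4411]
ee_rot: [[-0.18, -0.002, 0.984], [-0.984, -0.0, -0.18], [0.001, -1.0, -0.002]]
wrist_force: [-0.1, -0.1, 0.4]
grip_width: 0.0637
```

```bash
python3 - <<'E'
from h import *
st()
c=np.array([.6148,.0696]); a=np.radians(-10.65); Rm=np.array([[np.cos(a),np.sin(a)],[-np.sin(a),np.cos(a)]])
im,d,k,W=cap("wrist"); X=cloud(d,k,W); Y=X.copy(); Y[...,:2]=(X[...,:2]-c)@Rm.T
fit(Y,-.04,.04,-.05,.05,.118,.145)
for r in [(-.075,-.028,-.03,.03,.07,.093),(.018,.075,-.03,.03,.07,.093)]: 
    P=fit(Y,*r); A=np.c_[P[:,:2],np.ones(len(P))]; print("slope deg",np.degrees(np.linalg.lstsq(A,P[:,2],rcond=None)[0][:2]).round(1))
im2=cap("side")[0]
cv2.imwrite("pics/f.png",np.hstack([im[150:420,120:470],cv2.resize(im2[190:280,190:307],(350,270))]))
E
```

```text
33.5 p [0.6241 0.1445 0.4411] q [10.8  2.  84.2 -0.  94.  21.1] F [-0.1 -0.1  0.4] g 0.0637
[[-0.18, -0.002, 0.984], [-0.984, -0.0, -0.18], [0.001, -1.0, -0.002]]
n 2392 c -5.8 1.4 size 40.1 61.5 ang of a 0.1 z med 132.3 mean [-5.7  4.8]
n 1300 c -46.4 -1.9 size 55.4 34.5 ang of a 89.3 z med 81.4 mean [-46.   -1.1]
slope deg [0.3 0.2]
n 1768 c 40.8 -0.7 size 45.7 55.0 ang of a 0.1 z med 85.4 mean [40.7 -0. ]
slope deg [0.4 0.1]
```

View pics/f.png

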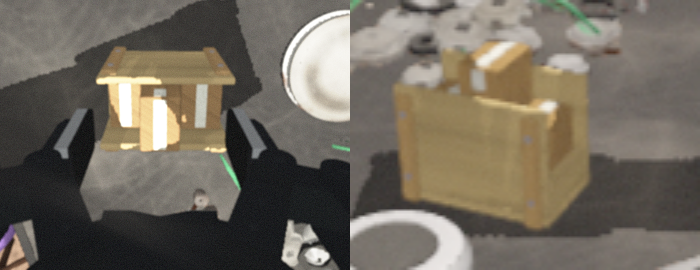

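All three boxes are upright in the crate. Their tops measure 81.4, 132.3 and 85.4 mm, against 82, 133 and 86 mm expected. The gripper is clear, so I'm handing in.

```bash
python3 -c "
from h import *
print(arm.close_job())"
```

```text
the job is handed in; nothing more can be done
None
```

All three boxes now stand upright on the crate floor in one row (thin, long, thick along the crate's x), and the job is handed in at about 33.6 s of the 72 s allowed.

- **Short boxes:** I lowered each one in and slid it gently against its end wall, the thick box first and then the thin one.
- **Long box:** I gripped it, swung it 90°, stood it on the table and let go. I then took it afresh from above and lowered it into the gap, with no contact force until it reached the floor.
- **Final check:** The tops measured 81.4, 132.3 and 85.4 mm, against the expected 82, 133 and 86. The two short boxes' tops are level to within 0.5°, and the gripper is clear of everything.
- **Forces:** The highest wrist reading I saw was about 32 N, when the thin box and the long box first touched down. I only read forces at the end of each move.
- **Disagreements:** One mid-job check from the fixed cameras gave unusable rectangles because crate walls were mixed into the points. I relied on the wrist view and the positions where each box met its end wall instead, and those agreed to within about 2 mm. I did not aim for or touch the bystanders or the pink box, but I did not measure them again at the end.

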